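# Find the heavy side of a plaster-jacketed find

## Robot

A 7-joint arm with a two-finger parallel gripper is mounted at the origin on the work surface. World frame = base frame: x ahead of the robot, y to its left, z up, the work surface at z = 0. Lengths are in mm, angles in rad, forces in N, time in s.
With the tool pointing down it reaches from about 425 to 875 mm from the base axis. Payload 4.7 kg.
Tool frame: the origin (TCP) lies at the very end of the fingers, on their centre line; the grasp point (between the pads) lies 19 mm behind it; z points along the fingers, y is the line along which they close (so a half turn about z gives the same grasp; the last joint's range is limited). The gripper opens to 85 mm and grips with 20 to 120 N. Pads are 22 mm wide; open, the fingers measure 114 mm over their backs; the gripper's body (76 mm by 85 mm) begins 54 mm behind the grasp point. The pads swing forward as they close: fully open they stand 13 mm farther back than shut.
Start: joints at [-1.16, 0.321, -0.07, 1.45, 0.023, 1.371, -0.057], TCP at [251.233, 599.506, 231.349] pointing down, gripper open.
Joint ranges: [-2.86, 2.86], [-0.3, 2.09], [-1.38, 1.24], [0.06, 2.45], [-1.56, 4.7], [0.09, 2.05], [-2.69, 2.69]. Speed limits (rad/s): [2.57, 2.57, 3.14, 3.14, 3.14, 3.14, 3.14].

## Interface

Orientations are given as a rotation vector (axis times angle).
In Python, from cell import r, camera, calibration, finish_job gives the robot as it stands. The module is installed in compiled form; this text tells all that it offers.
- The arm moves only by the tool move_arm, never from a script. Its argument "increments" is text: rows parted by semicolons, each of 7 numbers parted by spaces: the shift along the tool's x, y, z in cm, then the turn, a rotation vector about the tool's x, y, z in degrees, then the opening, from 0 (shut) to 1 (fully open). In form: tx ty tz rx ry rz fingers; .... A call has 1 to 8 rows; each row is the pose to reach, as a shift and turn from the pose commanded when the call began, along the tool's axes at that moment; what a row does not reach only later rows make up. A row lasts 1/10 s, in which the tool goes at most 50 mm and 8.59 degrees, less where a joint would pass 70% of its speed; a pose out of reach is approached as far as the arm can. A call with a gripper value outside its range is refused whole. The fingers move at their own pace and stop on an object; "force" is the grip in N (left out, the last holds). Time passes only in rows, so rows that repeat a pose let the fingers close. It gives the time, the measured TCP pose, the force, the opening and the grip force at its end, in the units of the state.
- r.get_obs(): the state, without advancing time (a new reading comes with each control period).
- camera(name): name is "side" or "top"; returns (picture, depth): 384x512x3 uint8, red, green, blue; 384x512 float32, mm along the optical axis (not along the pixel's ray), 0 where there is no reading.
- calibration(name): a dict with "intrinsics" (3x3 intrinsics, pixels), "k1" (the pictures are not rectified: a ray, as slopes to the right and down, at radius r is drawn at 1 + k1 r^2 times it, then the intrinsics apply), "origin" and "rotation" of the camera in the world. Camera axes: x right, y up, looking along -z (the intrinsics and any distortion apply to the point x, -y, -z); pixel columns grow to the right and rows downward; lengths in mm; the calibration is good to about 2 mm. A picture is of the moment at which its call begins. calibration takes no time and is no camera call.
- finish_job(): hands the job in; it is judged then, once.
The state is a dict: "time_s": time; "joints": joint angles; "joint_vel": joint speeds; "joint_efforts": joint torques, N m; "eef_pos": TCP position; "orientation": TCP orientation; "ft_force": force on the tool from outside, world axes, zero at the start; "wrist_torque": the same for the moment, N m; "finger_gap": opening from 0.0 (shut) to 1.0 (fully open); "grasp_force": force on a finger pad.
Only numpy, scipy, OpenCV 4.12 (cv2) and the standard library are available. Lean on these libraries where they do the work, as an engineer would, in place of code of your own. Each camera call takes 0.05 s, during which the arm holds its last target. There are 200 camera calls.

## Task

A bronze find lies off-centre, unseen, inside the plaster drum on the turning stand. Take the crank handle in a light grip, crank the drum round to feel which of its sides is heavy, and finish still holding the handle, with the drum kept still and its heavy side straight down. Do not press on the plaster, and leave the jar, beaker and brush where they are.

Things in the scene. Friction and masses are not known exactly. Their poses are not given: they have to be found in the camera images.
- axle (a point): Point on the level axle line of the stand, 160 mm above the bench, opposite the middle of the crank handle, which circles it at 55 mm radius. Fixed to the stand. z up; y along the axle from crank towards drum; x level, square to the axle. Along y from here: handle -37 to +53 mm, crank arm with a round counterweight opposite +57 to +67. Below the handle is bare bench.
- stand: Turning stand bolted to the bench: grey base plate 150 x 190 x 14 mm, its longer side along the axle, and two aluminium bearing posts, each 36 mm wide, 14 mm thick and 168 mm high (70 mm wide below 44 mm), centred 68 mm either side of the middle. Origin under the plate's centre; y along the axle; axle lies at y = -154, z = 160 mm.
- drum_mid (a point): Centre of the white plaster drum, on the axle between the posts, 154 mm along y from axle: about 120 mm diameter, 94 mm long, fragile. The bronze sits in it 38 mm off the axle, towards a side that differs every time and cannot be seen. At most it adds or takes 0.25 to 0.34 N m (4.5 to 6.2 N at the handle), and nothing when straight up or straight down.
- drum (a joint): Angle in rad of drum and crank, which turn as one, two turns and more either way: 0 with the handle straight above the axle, growing as it goes from the top towards +x of axle. Steady bearing drag of about 0.37 N m (6.7 N at the handle): the drum stays where left. Cranking is hardest while the heavy side is at axle height and rising, lightest while it is there and sinking.
- handle: Crank handle: black plastic sleeve 18 mm diameter, 90 mm long, level, parallel to the axle; the crank is in balance by itself; the sleeve spins freely, so a gripper can keep its own direction all the way round. Origin: middle of the sleeve. Starts within 46 degrees of the top of its circle. Grip it with 20 to 40 N on each finger; over 75 N is too much.
- jar: Bystander: white-capped jar, 60 mm diameter, 85 mm high, standing on the bench; origin under its centre.
- beaker: Bystander: white open beaker, 70 mm across, 80 mm high; origin under its centre.
- brush: Bystander: brush 170 mm long lying on the bench; origin under its middle.

How it is judged (in metres and radians):
On the way:
1. the crank handle is held in the fingers (contact force between the fingers and handle above 2 N), for 0.2 s.
At the end, for the whole second after the job is handed in: The fingers hold the crank handle (contact over 2 N), the drum stands still (under 0.1 rad/s), and the hidden bronze is straight below the axle to within about 16 degrees (10.5 mm sideways at its 38 mm off-centre) (contact force between the fingers and handle above 2 N and x of bronze_c0 in the frame of axle between -0.0105 and 0.0105 m and z of bronze_c0 in the frame of axle below -0.02 m and velocity of joint drum between -0.1 and 0.1 rad/s); the arm keeps its last pose, push and grip.
It fails at once if the plaster is pressed with more than 3 N (contact force between anything else and drum_c0 above 3 N).
It fails at once if the handle is squeezed or forced with more than 150 N in all (contact force between the fingers and handle above 150 N).
It fails at once if the jar is moved (distance of jar from where it was at the start of the episode above 0.02 m).
It fails at once if the beaker is moved (distance of beaker from where it was at the start of the episode above 0.02 m).
It fails at once if the brush is moved (distance of brush from where it was at the start of the episode above 0.02 m).
It also fails if it takes over 72 s, if anything falls off the work surface, if the arm or the gripper's body presses on something with over 40 N, if the wrist force passes 120 N, or if a joint passes its speed limit or range.

## Working session

There is one attempt and no reset: what is moved stays moved. The work goes in short steps, Python scripts to look and compute and a tool call to move; the robot and the scene stay as the last step left them, time stands still between calls to the robot, and variables do not carry over. Pictures are saved under pics/ and viewed, at most 10 in all, crops included, and the job is handed in when it is done.

Besides the shell and the picture viewer there is one more tool, called after "Request:" in YAML: its name, and indented under it one key for each argument. move_arm: Moves the arm, as the interface text tells. Its arguments: {"type":"object","properties":{"increments":{"type":"string"},"force":{"type":"number"}},"required":["increments"]}

```bash
mkdir -p pics
cat > h.py <<'E'
import numpy as np, cv2
from cell import r, camera, calibration, finish_job
def cloud(n):
    im,d=camera(n); c=calibration(n); K=np.array(c["intrinsics"],float)
    v,u=np.mgrid[0:384,0:512]
    p=cv2.undistortPoints(np.stack([u,v],-1).reshape(-1,1,2).astype(np.float64),K,np.array([c["k1"],0,0,0,0.])).reshape(384,512,2)
    P=np.stack([p[...,0]*d,-p[...,1]*d,-d],-1)
    W=P@np.array(c["rotation"]).T+np.array(c["origin"]); W[d==0]=np.nan
    return im,d,W
E
python3 - <<'E'
from h import *
print(r.get_obs())
for n in("side","top"):
    im,d,W=cloud(n); np.savez(n,im=im,d=d,W=W); cv2.imwrite(f"pics/{n}0.png",im[...,::-1]); c=calibration(n);print(c)
E
```

```text
{'time_s': 0.0, 'joints': array([-1.15987915,  0.32182539, -0.07008577,  1.45171794,  0.02260057,
        1.37081163, -0.05688183]), 'joint_vel': array([ 2.41809218e-03, -4.55810530e-05,  1.16252857e-03, -3.16201150e-04,
        5.30643942e-04, -1.29579871e-03, -1.27594169e-03]), 'joint_efforts': array([ 2.46904619e-04, -4.93598878e+01, -3.82151054e-01, -3.14323533e+01,
        1.30878371e-02,  1.15795285e-02,  1.54372408e-06]), 'eef_pos': array([251.0432668 , 598.95354098, 230.20041946]), 'orientation': array([-6.19101943e-01, -3.07969022e+00,  3.06904626e-03]), 'ft_force': array([0.09824191, 0.01639529, 0.26917711]), 'wrist_torque': array([-0.01222798, -0.02011243,  0.04589022]), 'grasp_force': 0.0, 'finger_gap': 0.9977905290802576}Traceback (most recent call last):
  File "<stdin>", line 4, in <module>
  File "h.py", line 8, in cloud
    W=P@np.array(c["rotation"]).T+np.array(c["origin"]); W[d==0]=np.nan
      ~~~~~~~~~~~~~~~~~~~~~~~~~~~^~~~~~~~~~~~~~~~~~~~~~
ValueError: operands could not be broadcast together with shapes (384,512) (3,)
```

```bash
sed -i 's/np.array(c\["rotation"\]).T/cv2.Rodrigues(np.array(c["rotation"],float))[0].T/' h.py
python3 - <<'E'
from h import *
for n in("side","top"):
    c=calibration(n);print(c)
    im,d,W=cloud(n); np.savez(n,im=im,d=d,W=W); cv2.imwrite(f"pics/{n}0.png",im[...,::-1])
E
```

```text
{'intrinsics': array([[395.98866934,   0.        , 249.58837856],
       [  0.        , 395.98866934, 183.94632912],
       [  0.        ,   0.        ,   1.        ]]), 'k1': -0.03409184720861887, 'origin': array([325.80762762, 573.08770201, 573.06523954]), 'rotation': array([ 0.23166918, -1.44781363, -2.46652766])}
{'intrinsics': array([[379.3434379 ,   0.        , 250.39294701],
       [  0.        , 379.3434379 , 189.88737293],
       [  0.        ,   0.        ,   1.        ]]), 'k1': -0.08432759799266756, 'origin': array([ 422.20652494, -107.94974412, 1014.27810769]), 'rotation': array([ 0.11458268, -0.15822763, -1.58628166])}
```

View pics/side0.png

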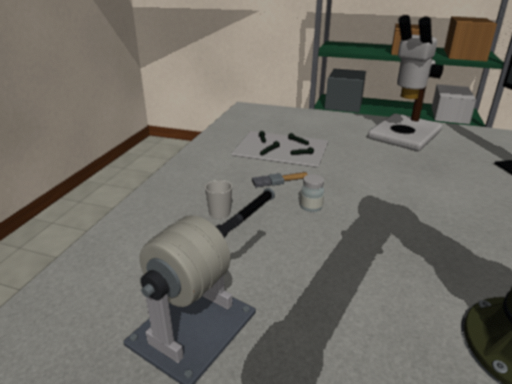

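View pics/top0.png

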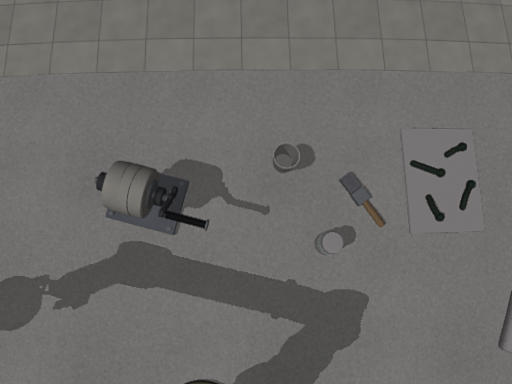

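Run:
```python
from h import *
for n,box in(("top",(150,245,85,220)),("side",(180,384,110,285))):
    D=np.load(n+".npz");im,W=D["im"].astype(int),D["W"]
    m=np.zeros((384,512),bool);m[box[0]:box[1],box[2]:box[3]]=1
    z=W[...,2]; g=im.sum(2)
    hm=m&(z>120)&(z<260)&(g<150)
    drum=m&(z>120)&(g>260)
    pl=m&(z>7)&(z<22)
    for nm,k in(("dark",hm),("drum",drum),("plate",pl)):
        P=W[k]; print(n,nm,len(P),np.nanmin(P,0).round(),np.nanmax(P,0).round(),np.median(P,0).round(1))
        if nm=="plate":
            print(cv2.minAreaRect(P[:,:2].astype(np.float32)))
        if nm=="drum" : print(cv2.minAreaRect(P[:,:2].astype(np.float32)))
    np.savez(n+"h",P=W[hm],uv=np.argwhere(hm))
    s=im[box[0]:box[1],box[2]:box[3]].astype(np.uint8)
    if n=="top": cv2.imwrite("pics/topc.png",cv2.resize(s[...,::-1],None,fx=5,fy=5))
    P=W[hm]
    c=np.unique(np.c_[(P/15).round()],axis=0,return_counts=True)
    for a,b in zip(*c): 
        if b>4: print((a*15).astype(int),b,end=' ')
    print()
```

```text
top dark 1009 [485. -40. 125.] [635. 215. 213.] [546.2  58.5 182. ]
top drum 1614 [481. -37. 164.] [634. 225. 223.] [566.6 142.6 214.6]
((545.6524658203125, 94.072265625), (284.447265625, 97.89703369140625), 65.5838851928711)
top plate 1392 [483.  29.   7.] [694. 296.  22.] [536.1  97.5  14.8]
((589.4383544921875, 174.09237670898438), (262.3001403808594, 151.9187774658203), 73.77824401855469)
[480 -30 210] 6 [495 -30 210] 33 [495 -15 210] 50 [495   0 210] 38 [495  15 210] 18 [495  30 210] 5 [510   0 210] 15 [510  15 210] 36 [510  30 210] 49 [510  45 210] 41 [510  60 210] 17 [525  45 210] 14 [525  60 195] 17 [525  60 210] 22 [525 105 150] 7 [540  45 165] 6 [540  45 180] 15 [540  60 195] 19 [540  75 150] 5 [540  75 165] 13 [540  75 180] 15 [540  90 150] 6 [540  90 165] 17 [540  90 180] 11 [555  45 150] 5 [555  45 165] 13 [555  45 180] 16 [555  60 165] 8 [555  60 180] 8 [555  75 165] 6 [555  75 180] 44 [555  90 150] 9 [555  90 165] 8 [555  90 180] 10 [555  90 195] 5 [570  45 135] 7 [570  45 150] 21 [570  45 165] 8 [570  60 150] 5 [570  60 165] 15 [570  60 180] 13 [570  75 180] 35 [570  
[... 638 characters left out ...]
666006088257)
[480 -30 195] 8 [480 -30 210] 14 [480 -15 195] 7 [480 -15 210] 8 [495 -30 210] 17 [495 -15 210] 32 [495   0 195] 10 [495   0 210] 42 [495  15 195] 10 [495  15 210] 35 [495  30 195] 10 [495  30 210] 23 [510  15 210] 10 [510  30 210] 25 [510  45 195] 16 [510  45 210] 54 [510  60 195] 25 [510  60 210] 43 [525  60 180] 22 [525  60 195] 49 [525  60 210] 11 [540  60 165] 30 [540  60 180] 45 [540  60 195] 7 [555  60 165] 7 [555  60 180] 8 [570 195 165] 7 [570 210 150] 16 [570 210 165] 54 [585 195 135] 7 [585 195 150] 8 [585 195 180] 23 [585 210 150] 43 [585 210 165] 72 [585 210 180] 96 [600 195 180] 27 [600 210 135] 5 [600 210 150] 11 [600 210 165] 23 [600 210 180] 63 [615 210 165] 27
```

View pics/topc.png

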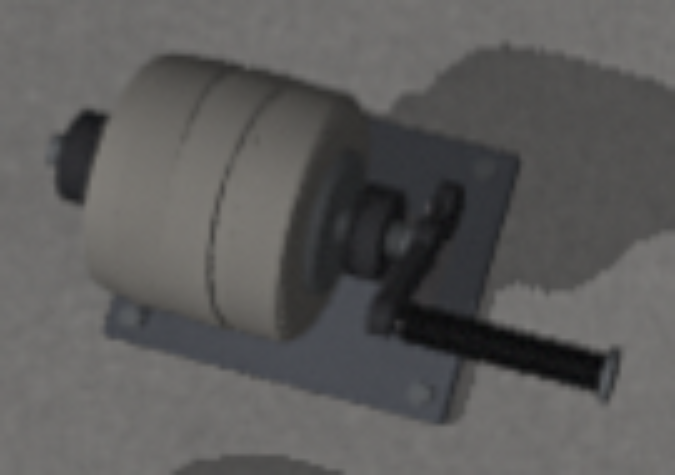

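Run:
```python
from h import *
from scipy.optimize import least_squares as LS
T=np.load("top.npz");S=np.load("side.npz")
for n,D,b in(("top",T,(150,225,100,165)),("side",S,(210,310,135,235))):
    im=D["im"].astype(int);W=D["W"];m=np.zeros((384,512),bool);m[b[0]:b[1],b[2]:b[3]]=1
    P=W[m&(W[...,2]>150)&(im.sum(2)>200)]
    # inside the drum region
    def res(q,P):
        x0,th,R,zc=q; n_=np.array([np.cos(th),np.sin(th)])
        return np.hypot((P[:,:2]-[580,150])@n_-x0,P[:,2]-zc)-R
    s=LS(lambda q:res(q,P),[0,-.3,60,160],loss="soft_l1",f_scale=1)
    k=abs(res(s.x,P))<3; s=LS(lambda q:res(q,P[k]),s.x,loss="soft_l1")
    th=s.x[1];a=np.array([-np.sin(th),np.cos(th)]);t=(P[k][:,:2]-[580,150])@a
    print(n,len(P),k.sum(),s.x,"axis",a,np.degrees(th),"t",np.percentile(t,[.5,2,50,98,99.5]))
    H=np.load(n+"h.npz")["P"];H=H[(H[:,2]>185)&(H[:,0]<535)&(H[:,1]<60)]
    vx=cv2.fitLine(H.astype(np.float32),cv2.DIST_HUBER,0,.01,.01).ravel();t2=(H-vx[3:])@vx[:3]
    print("handle",len(H),vx,vx[3:]+vx[:3]*t2.min(),vx[3:]+vx[:3]*t2.max())
```

```text
top 1909 1830 [  1.71431437  -0.26876209  57.74034932 161.52062326] axis [0.26553817 0.96410035] -15.398933260272685 t [-55.74623057 -54.60355441 -12.16280023  31.1217562   32.86934503]
handle 366 [ 3.0114052e-01  9.5335269e-01 -2.0811874e-02  5.0471985e+02
  1.1969950e+01  2.0833076e+02] [489.09601387 -37.49209225 209.41053076] [521.0726108   63.73963504 207.20062248]
side 4899 2666 [ -3.84876565  -0.32031992  50.70279294 166.94848413] axis [0.31487023 0.94913473] -18.352979709814438 t [-56.92338609 -54.7189875   -4.85684107  35.82495604  36.75489544]
handle 358 [ 2.7487326e-01  9.6147734e-01 -2.4274418e-03  4.9871344e+02
  1.5530356e+01  2.0647687e+02] [484.28788143 -34.92870891 206.60426167] [513.11807097  65.91621964 206.34965849]
```

```bash
cat >> h.py <<'E'
TH=np.radians(-15.8)
n=np.array([np.cos(TH),np.sin(TH),0]); a=np.array([-np.sin(TH),np.cos(TH),0])
AX=np.array([538,-9.6,160.])
def W(nn,t,z): return AX+nn*n+t*a+np.array([0,0,z])
E
python3 - <<'E'
from h import *
from scipy.spatial.transform import Rotation as Ro
o=r.get_obs();R0=Ro.from_rotvec(o["orientation"]);print(R0.as_matrix().round(3),o["time_s"])
for s in(1,-1):
    y=s*n;z=np.array([0,0,-1.]);x=np.cross(y,z);R=np.c_[x,y,z]
    print(s,np.degrees((R0.inv()*Ro.from_matrix(R)).as_rotvec()).round(1))
for z in(200,39-20):
    P=W(-38.5,-2,z);print(P,(R0.inv().apply(P-o["eef_pos"])/10).round(2))
E
```

```text
[[-0.922  0.386 -0.001]
 [ 0.386  0.922 -0.001]
 [-0.    -0.001 -1.   ]] 0.15
1 [-0.1  0.1 83.1]
-1 [ -0.1  -0.1 -96.9]
[500.41004676  -1.04164648 360.        ] [-46.19 -45.74 -12.88]
[500.41004676  -1.04164648 179.        ] [-46.19 -45.71   5.22]
```

Request:
move_arm:
  increments: "0 0 -5 0 0 0 1; -2.5 -2.5 -8.5 0 0 8 1; -6 -6 -10 0 0 16 1; -9.4 -9.4 -10 0 0 24 1; -12.8 -12.8 -10 0 0 32 1; -16.2 -16.1 -10 0 0 40 1; -19.6 -19.5 -10 0 0 48 1; -23 -22.8 -10 0 0 56 1"
  force: 30

```text
time_s: 0.95
eef_pos: [375.6, 298.2, 331.2]
orientation: [-2.0, -2.423, -0.0]
ft_force: [2.0, -0.3, 0.9]
finger_gap: 1.002
grasp_force: 0.0
```

```bash
cat >> h.py <<'E'
from scipy.spatial.transform import Rotation as Ro
def inc(P,o=None):
    o=o or r.get_obs();R0=Ro.from_rotvec(o["orientation"])
    z=np.array([0,0,-1.]);R=np.c_[np.cross(n,z),n,z]
    return (R0.inv().apply(P-o["eef_pos"])/10).round(2),np.degrees((R0.inv()*Ro.from_matrix(R)).as_rotvec()).round(2)
E
python3 -c "
from h import *
print(inc(W(-38.5,-2,170)))"
```

```text
(array([-31.75,   6.58,   0.11]), array([-0.000e+00, -2.000e-02,  2.674e+01]))
```

Request:
move_arm:
  increments: "-4.5 1 0 0 0 7 1; -9 1.9 0 0 0 14 1; -13.5 2.8 0 0 0 21 1; -18 3.7 0 0 0 26.7 1; -22.5 4.7 0 0 0 26.7 1; -27 5.6 0 0 0 26.7 1; -31.7 6.6 0 0 0 26.7 1; -31.7 6.6 0 0 0 26.7 1"

```text
time_s: 1.75
eef_pos: [503.0, -5.7, 331.4]
orientation: [2.509, 1.886, -0.002]
ft_force: [-0.1, 0.3, -0.3]
finger_gap: 0.999
grasp_force: 0.0
```

Run:
```python
from h import *
print(inc(W(-38.5,-2,100)),inc(W(-38.5,-2,20)))
im,d,Wc=cloud("side");cv2.imwrite("pics/s1.png",cv2.resize(im[100:300,120:360,::-1],None,fx=2.5,fy=2.5))
```

```text
(array([ 0.4 , -0.39,  7.14]), array([ 0.11,  0.15, -0.33])) (array([ 0.42, -0.41, 15.14]), array([ 0.11,  0.15, -0.33]))
```

View pics/s1.png

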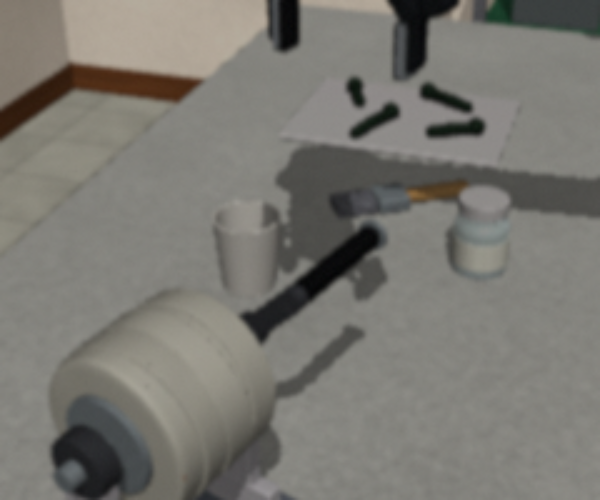

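Request:
move_arm:
  increments: "0.4 -0.4 4 0 0 -0.3 1; 0.4 -0.4 8 0 0 -0.3 1; 0.4 -0.4 11 0 0 -0.3 1; 0.4 -0.4 13 0 0 -0.3 1; 0.4 -0.4 14.5 0 0 -0.3 1; 0.4 -0.4 15.1 0 0 -0.3 1; 0.4 -0.4 15.1 0 0 -0.3 1; 0.4 -0.4 15.1 0 0 -0.3 1"

```text
time_s: 2.6
eef_pos: [499.5, 7.9, 181.1]
orientation: [2.494, 1.91, 0.002]
ft_force: [-0.3, 0.5, 1.4]
finger_gap: 1.001
grasp_force: 0.0
```

Run:
```python
from h import *
o=r.get_obs();print(o["eef_pos"],o["ft_force"],inc(W(-38.5,-2,20)))
im,d,Wc=cloud("side");np.savez("s2",im=im,W=Wc);cv2.imwrite("pics/s2.png",cv2.resize(im[120:280,180:340,::-1],None,fx=3.5,fy=3.5))
```

```text
[499.52764171   7.87454779 181.07795428] [-0.2676127   0.51136486  1.3566602 ] (array([-0.84,  0.32,  0.11]), array([ 0.05, -0.04,  0.71]))
```

View pics/s2.png

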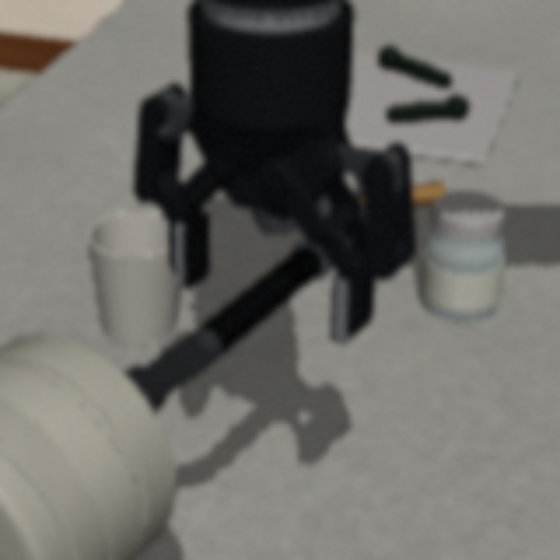

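Request:
move_arm:
  increments: "-0.4 0.2 0.1 0 0 0.7 1; -0.8 0.3 0.1 0 0 0.7 1; -0.8 0.3 0.1 0 0 0.7 0.5; -0.8 0.3 0.1 0 0 0.7 0.3; -0.8 0.3 0.1 0 0 0.7 0.1; -0.8 0.3 0.1 0 0 0.7 0; -0.8 0.3 0.1 0 0 0.7 0; -0.8 0.3 0.1 0 0 0.7 0"
  force: 30

```text
time_s: 3.45
eef_pos: [499.3, -1.0, 179.3]
orientation: [-2.505, -1.894, 0.001]
ft_force: [-1.9, 0.8, 1.9]
finger_gap: 0.199
grasp_force: 29.3
```

```bash
cat >> h.py <<'E'
def st():
    o=r.get_obs();d=o["eef_pos"]-AX;f=o["ft_force"]
    print(f"t={o['time_s']:.2f} n={d@n:.1f} t={d@a:.1f} z={d[2]:.1f} fn={f@n:.1f} fa={f@a:.1f} fz={f[2]:.1f} gap={o['finger_gap']:.3f} grip={o['grasp_force']:.1f}",inc(o["eef_pos"],o)[1])
E
python3 -c "
from h import *
st()"
```

```text
t=3.45 n=-39.6 t=-2.2 z=19.3 fn=-2.0 fa=0.3 fz=1.9 gap=0.199 grip=29.3 [-0.08  0.   -0.02]
```

```bash
cat > tab.py <<'E'
import numpy as np,sys
s,e,k=float(sys.argv[1]),float(sys.argv[2]),int(sys.argv[3])
for c in range(k):
    q0=s+(e-s)*c/k; q=np.radians(np.linspace(q0,s+(e-s)*(c+1)/k,9)); p=5.5*np.c_[np.sin(q),-np.cos(q)]; p=(p-p[0])[1:]
    print(round(q0),"; ".join(f"0 {y:.2f} {z:.2f} 0 0 0 0" for y,z in p))
E
python3 tab.py -45 315 9
```

```text
-45 0 0.35 -0.32 0 0 0 0; 0 0.73 -0.62 0 0 0 0; 0 1.14 -0.87 0 0 0 0; 0 1.56 -1.10 0 0 0 0; 0 2.01 -1.28 0 0 0 0; 0 2.47 -1.42 0 0 0 0; 0 2.93 -1.53 0 0 0 0; 0 3.41 -1.59 0 0 0 0
-5 0 0.48 -0.02 0 0 0 0; 0 0.96 0.00 0 0 0 0; 0 1.43 0.06 0 0 0 0; 0 1.90 0.17 0 0 0 0; 0 2.36 0.31 0 0 0 0; 0 2.80 0.49 0 0 0 0; 0 3.23 0.72 0 0 0 0; 0 3.63 0.97 0 0 0 0
35 0 0.38 0.29 0 0 0 0; 0 0.73 0.62 0 0 0 0; 0 1.06 0.97 0 0 0 0; 0 1.35 1.35 0 0 0 0; 0 1.61 1.76 0 0 0 0; 0 1.83 2.18 0 0 0 0; 0 2.01 2.62 0 0 0 0; 0 2.16 3.08 0 0 0 0
75 0 0.10 0.47 0 0 0 0; 0 0.17 0.94 0 0 0 0; 0 0.19 1.42 0 0 0 0; 0 0.17 1.90 0 0 0 0; 0 0.10 2.38 0 0 0 0; 0 0.00 2.85 0 0 0 0; 0 -0.14 3.30 0 0 0 0; 0 -0.33 3.75 0 0 0 0
115 0 -0.22 0.43 0 0 0 0; 0 -0.48 0.83 0 0 0 0; 0 -0.77 1.21 0 0 0 0; 0 -1.10 1.56 0 0 0 0; 0 -1.45 1.89 0 0 0 0; 0 -1.83 2.18 0 0 0 0; 0 -2.23 2.44 0 0 0 0; 0 -2.66 2.66 0 0 0 0
155 0 -0.44 0.18 0 0 0 0; 0 -0.90 0.33 0 0 0 0; 0 -1.37 0.43 0 0 0 0; 0 -1.85 0.49 0 0 0 0; 0 -2.32 0.52 0 0 0 0; 0 -2.80 0.49 0 0 0 0; 0 -3.28 0.43 0 0 0 0; 0 -3.75 0.33 0 0 0 0
195 0 -0.46 -0.14 0 0 0 0; 0 -0.90 -0.33 0 0 0 0; 0 -1.33 -0.55 0 0 0 0; 0 -1.73 -0.81 0 0 0 0; 0 -2.11 -1.10 0 0 0 0; 0 -2.47 -1.42 0 0 0 0; 0 -2.79 -1.78 0 0 0 0; 0 -3.08 -2.16 0 0 0 0
235 0 -0.26 -0.40 0 0 0 0; 0 -0.48 -0.83 0 0 0 0; 0 -0.66 -1.27 0 0 0 0; 0 -0.81 -1.73 0 0 0 0; 0 -0.91 -2.20 0 0 0 0; 0 -0.97 -2.68 0 0 0 0; 0 -0.99 -3.15 0 0 0 0; 0 -0.97 -3.63 0 0 0 0
275 0 0.06 -0.48 0 0 0 0; 0 0.17 -0.94 0 0 0 0; 0 0.31 -1.40 0 0 0 0; 0 0.49 -1.85 0 0 0 0; 0 0.72 -2.27 0 0 0 0; 0 0.97 -2.68 0 0 0 0; 0 1.27 -3.06 0 0 0 0; 0 1.59 -3.41 0 0 0 0
```

Request:
move_arm:
  increments: "0 0.35 -0.32 0 0 0 0; 0 0.73 -0.62 0 0 0 0; 0 1.14 -0.87 0 0 0 0; 0 1.57 -1.1 0 0 0 0; 0 2.01 -1.28 0 0 0 0; 0 2.47 -1.42 0 0 0 0; 0 2.93 -1.53 0 0 0 0; 0 3.41 -1.59 0 0 0 0"

```text
time_s: 4.25
eef_pos: [528.5, -9.2, 193.8]
orientation: [-2.499, -1.891, 0.012]
ft_force: [-11.9, 2.7, 3.4]
finger_gap: 0.2
grasp_force: 30.9
```

```bash
python3 -c "
from h import *
st()"
```

```text
t=4.25 n=-9.2 t=-2.1 z=33.8 fn=-12.1 fa=-0.7 fz=3.4 gap=0.200 grip=30.9 [-0.62  0.06  0.04]
```

Request:
move_arm:
  increments: "0 0.48 -0.02 0 0 0 0; 0 0.96 0 0 0 0 0; 0 1.43 0.06 0 0 0 0; 0 1.9 0.17 0 0 0 0; 0 2.36 0.31 0 0 0 0; 0 2.8 0.49 0 0 0 0; 0 3.23 0.72 0 0 0 0; 0 3.63 0.97 0 0 0 0"

```text
time_s: 5.05
eef_pos: [565.5, -19.5, 184.8]
orientation: [-2.502, -1.893, 0.006]
ft_force: [-8.1, 2.3, 2.5]
finger_gap: 0.198
grasp_force: 30.8
```

```bash
python3 -c "
from h import *
st()"
```

```text
t=5.05 n=29.1 t=-2.0 z=24.8 fn=-8.4 fa=0.0 fz=2.5 gap=0.198 grip=30.8 [-0.35  0.01  0.02]
```

Request:
move_arm:
  increments: "0 0.38 0.29 0 0 0 0; 0 0.73 0.62 0 0 0 0; 0 1.06 0.97 0 0 0 0; 0 1.35 1.35 0 0 0 0; 0 1.61 1.76 0 0 0 0; 0 1.83 2.18 0 0 0 0; 0 2.01 2.62 0 0 0 0; 0 2.16 3.08 0 0 0 0"

```text
time_s: 5.85
eef_pos: [586.7, -25.4, 154.1]
orientation: [-2.502, -1.893, 0.004]
ft_force: [-6.7, 1.4, 2.6]
finger_gap: 0.199
grasp_force: 30.8
```

Request:
move_arm:
  increments: "0 0.1 0.47 0 0 0 0; 0 0.17 0.94 0 0 0 0; 0 0.19 1.42 0 0 0 0; 0 0.17 1.9 0 0 0 0; 0 0.1 2.38 0 0 0 0; 0 0 2.85 0 0 0 0; 0 -0.14 3.3 0 0 0 0; 0 -0.33 3.75 0 0 0 0"

```text
time_s: 6.65
eef_pos: [584.2, -24.7, 117.1]
orientation: [-2.504, -1.894, 0.002]
ft_force: [-4.7, 2.1, 4.1]
finger_gap: 0.201
grasp_force: 30.9
```

```bash
python3 -c "
from h import *
st()"
```

```text
t=6.65 n=48.6 t=-1.9 z=-42.9 fn=-5.1 fa=0.7 fz=4.1 gap=0.201 grip=30.9 [-0.16 -0.02  0.01]
```

Request:
move_arm:
  increments: "0 -0.22 0.43 0 0 0 0; 0 -0.48 0.83 0 0 0 0; 0 -0.77 1.21 0 0 0 0; 0 -1.1 1.56 0 0 0 0; 0 -1.45 1.89 0 0 0 0; 0 -1.83 2.18 0 0 0 0; 0 -2.23 2.44 0 0 0 0; 0 -2.66 2.66 0 0 0 0"

```text
time_s: 7.45
eef_pos: [560.5, -18.1, 90.7]
orientation: [2.505, 1.893, 0.003]
ft_force: [2.2, -0.5, 1.2]
finger_gap: 0.198
grasp_force: 30.6
```

Request:
move_arm:
  increments: "0 -0.44 0.18 0 0 0 0; 0 -0.9 0.33 0 0 0 0; 0 -1.37 0.43 0 0 0 0; 0 -1.85 0.49 0 0 0 0; 0 -2.32 0.52 0 0 0 0; 0 -2.8 0.49 0 0 0 0; 0 -3.28 0.43 0 0 0 0; 0 -3.75 0.33 0 0 0 0"

```text
time_s: 8.25
eef_pos: [521.9, -7.4, 86.5]
orientation: [-2.504, -1.894, 0.003]
ft_force: [1.9, 3.6, -11.9]
finger_gap: 0.198
grasp_force: 29.7
```

Request:
move_arm:
  increments: "0 -0.46 -0.14 0 0 0 0; 0 -0.9 -0.33 0 0 0 0; 0 -1.33 -0.55 0 0 0 0; 0 -1.73 -0.81 0 0 0 0; 0 -2.11 -1.1 0 0 0 0; 0 -2.47 -1.42 0 0 0 0; 0 -2.79 -1.78 0 0 0 0; 0 -3.08 -2.16 0 0 0 0"

```text
time_s: 9.05
eef_pos: [491.9, 1.0, 108.6]
orientation: [-2.504, -1.893, 0.004]
ft_force: [-2.7, 5.5, -11.4]
finger_gap: 0.199
grasp_force: 29.7
```

```bash
python3 -c "
from h import *
st()"
```

```text
t=9.05 n=-47.2 t=-2.3 z=-51.4 fn=-4.1 fa=4.5 fz=-11.4 gap=0.199 grip=29.7 [-0.21  0.01 -0.03]
```

Request:
move_arm:
  increments: "0 -0.26 -0.4 0 0 0 0; 0 -0.48 -0.83 0 0 0 0; 0 -0.66 -1.27 0 0 0 0; 0 -0.81 -1.73 0 0 0 0; 0 -0.91 -2.2 0 0 0 0; 0 -0.97 -2.68 0 0 0 0; 0 -0.99 -3.15 0 0 0 0; 0 -0.97 -3.63 0 0 0 0"

```text
time_s: 9.85
eef_pos: [483.0, 3.5, 145.2]
orientation: [-2.504, -1.892, 0.002]
ft_force: [-1.4, 5.3, -10.9]
finger_gap: 0.193
grasp_force: 29.8
```

Request:
move_arm:
  increments: "0 0.06 -0.48 0 0 0 0; 0 0.17 -0.94 0 0 0 0; 0 0.31 -1.4 0 0 0 0; 0 0.49 -1.85 0 0 0 0; 0 0.72 -2.27 0 0 0 0; 0 0.97 -2.68 0 0 0 0; 0 1.27 -3.06 0 0 0 0; 0 1.59 -3.41 0 0 0 0"

```text
time_s: 10.65
eef_pos: [498.4, -0.8, 178.7]
orientation: [-2.504, -1.893, 0.003]
ft_force: [-1.0, 5.4, -14.5]
finger_gap: 0.198
grasp_force: 29.5
```

Request:
move_arm:
  increments: "0 0.35 -0.32 0 0 0 0; 0 0.73 -0.62 0 0 0 0; 0 1.14 -0.87 0 0 0 0; 0 1.57 -1.1 0 0 0 0; 0 2.01 -1.28 0 0 0 0; 0 2.47 -1.42 0 0 0 0; 0 2.93 -1.53 0 0 0 0; 0 3.41 -1.59 0 0 0 0"

```text
time_s: 11.45
eef_pos: [528.8, -9.3, 194.1]
orientation: [-2.5, -1.891, 0.009]
ft_force: [-7.9, 6.8, -8.9]
finger_gap: 0.196
grasp_force: 30.3
```

```bash
cat > fit.py <<'E'
from h import *
from scipy.optimize import least_squares as LS
L=np.loadtxt("log.txt"); d=L[:,:3]-AX; y=d@n; z=d[:,2]; F=L[:,3:6]; s=L[:,6]
fr=F@n; fz=F[:,2]
c=LS(lambda q:np.hypot(y-q[0],z-q[1])-q[2],[0,-20,55]).x; print("centre",c.round(1))
th=np.arctan2(y-c[0],z-c[1]); T=-(fr*np.cos(th)-fz*np.sin(th)); rad=fr*np.sin(th)+fz*np.cos(th)
# T = s*drag + A sin(th)+B cos(th): push needed along +theta
M=np.c_[s,np.sin(th),np.cos(th)]
for w in (M,np.c_[M,np.ones(len(s))]) if len(set(s))>1 else (M,):
    x,*_=np.linalg.lstsq(w,T,rcond=None); e=T-w@x
    S=np.sqrt(e@e/max(1,len(e)-w.shape[1]))
    print(x.round(2),"amp",np.hypot(x[1],x[2]).round(2),"rms",S.round(2))
    # gravity torque: push needed = -A0 sin(th+phi) where phi is bronze angle ahead of handle
    phi=np.arctan2(-x[2],-x[1]); print("phi",np.degrees(phi).round(1),"goal handle angle",(np.degrees(np.pi-phi)%360).round(1))
print(np.c_[np.degrees(th)%360,T,rad,e].round(1))
E
cat > log.txt <<'E'
528.5 -9.2 193.8 -11.9 2.7 3.4 1
565.5 -19.5 184.8 -8.1 2.3 2.5 1
586.7 -25.4 154.1 -6.7 1.4 2.6 1
584.2 -24.7 117.1 -4.7 2.1 4.1 1
560.5 -18.1 90.7 2.2 -.5 1.2 1
521.9 -7.4 86.5 1.9 3.6 -11.9 1
491.9 1.0 108.6 -2.7 5.5 -11.4 1
E
python3 -c "
from h import *
st()"
```

```text
t=11.45 n=-9.0 t=-2.2 z=34.1 fn=-9.4 fa=4.4 fz=-8.9 gap=0.196 grip=30.3 [-0.54  0.02  0.  ]
```

```bash
cat >> log.txt <<'E'
483.0 3.5 145.2 -1.4 5.3 -10.9 1
498.4 -.8 178.7 -1 5.4 -14.5 1
528.8 -9.3 194.1 -7.9 6.8 -8.9 1
E
python3 fit.py; python3 tab.py -45 -365 8 | sed 's/0 0 0 0;/|/g'
```

```text
centre [ -1.8 -20.5  55. ]
[ 6.85 -3.48  3.83] amp 5.18 rms 0.51
phi -47.8 goal handle angle 227.8
[[ 3.522e+02  1.160e+01  5.000e+00  5.000e-01]
 [ 3.430e+01  8.400e+00 -2.700e+00  3.000e-01]
 [ 7.450e+01  4.300e+00 -5.900e+00 -2.000e-01]
 [ 1.139e+02  1.700e+00 -6.300e+00 -4.000e-01]
 [ 1.522e+02  2.600e+00 -0.000e+00  7.000e-01]
 [ 1.951e+02  3.900e+00  1.130e+01 -1.000e-01]
 [ 2.358e+02  7.100e+00  9.800e+00 -4.000e-01]
 [ 2.760e+02  1.110e+01  1.600e+00  4.000e-01]
 [ 3.154e+02  1.190e+01 -8.600e+00 -1.000e-01]
 [ 3.525e+02  1.050e+01 -7.600e+00 -6.000e-01]]
-45 0 -0.32 0.35 | 0 -0.62 0.73 | 0 -0.87 1.14 | 0 -1.10 1.56 | 0 -1.28 2.01 | 0 -1.42 2.47 | 0 -1.53 2.93 | 0 -1.59 3.41 0 0 0 0
-85 0 -0.02 0.48 | 0 0.00 0.96 | 0 0.06 1.43 | 0 0.17 1.90 | 0 0.31 2.36 | 0 0.49 2.80 | 0 0.72 3.23 | 0 0.97 3.63 0 0 0 0
-125 0 0.29 0.38 | 0 0.62 0.73 | 0 0.97 1.06 | 0 1.35 1.35 | 0 1.76 1.61 | 0 2.18 1.83 | 0 2.62 2.01 | 0 3.08 2.16 0 0 0 0
-165 0 0.47 0.10 | 0 0.94 0.17 | 0 1.42 0.19 | 0 1.90 0.17 | 0 2.38 0.10 | 0 2.85 0.00 | 0 3.30 -0.14 | 0 3.75 -0.33 0 0 0 0
-205 0 0.43 -0.22 | 0 0.83 -0.48 | 0 1.21 -0.77 | 0 1.56 -1.10 | 0 1.89 -1.45 | 0 2.18 -1.83 | 0 2.44 -2.23 | 0 2.66 -2.66 0 0 0 0
-245 0 0.18 -0.44 | 0 0.33 -0.90 | 0 0.43 -1.37 | 0 0.49 -1.85 | 0 0.52 -2.32 | 0 0.49 -2.80 | 0 0.43 -3.28 | 0 0.33 -3.75 0 0 0 0
-285 0 -0.14 -0.46 | 0 -0.33 -0.90 | 0 -0.55 -1.33 | 0 -0.81 -1.73 | 0 -1.10 -2.11 | 0 -1.42 -2.47 | 0 -1.78 -2.79 | 0 -2.16 -3.08 0 0 0 0
-325 0 -0.40 -0.26 | 0 -0.83 -0.48 | 0 -1.27 -0.66 | 0 -1.73 -0.81 | 0 -2.20 -0.91 | 0 -2.68 -0.97 | 0 -3.15 -0.99 | 0 -3.63 -0.97 0 0 0 0
```

Request:
move_arm:
  increments: "0 -0.48 0.06 0 0 0 0; 0 -0.94 0.17 0 0 0 0; 0 -1.4 0.31 0 0 0 0; 0 -1.85 0.49 0 0 0 0; 0 -2.27 0.72 0 0 0 0; 0 -2.68 0.97 0 0 0 0; 0 -3.06 1.27 0 0 0 0; 0 -3.41 1.59 0 0 0 0"

```text
time_s: 12.25
eef_pos: [502.8, -1.9, 182.4]
orientation: [2.504, 1.89, 0.011]
ft_force: [3.0, 2.2, 1.3]
finger_gap: 0.2
grasp_force: 31.1
```

Request:
move_arm:
  increments: "0 -0.32 0.35 0 0 0 0; 0 -0.62 0.73 0 0 0 0; 0 -0.87 1.14 0 0 0 0; 0 -1.1 1.56 0 0 0 0; 0 -1.28 2.01 0 0 0 0; 0 -1.42 2.47 0 0 0 0; 0 -1.53 2.93 0 0 0 0; 0 -1.59 3.41 0 0 0 0"

```text
time_s: 13.05
eef_pos: [483.0, 3.5, 144.6]
orientation: [-2.504, -1.893, 0.003]
ft_force: [-3.8, 3.8, 3.9]
finger_gap: 0.196
grasp_force: 31.5
```

Request:
move_arm:
  increments: "0 -0.02 0.48 0 0 0 0; 0 0 0.96 0 0 0 0; 0 0.06 1.43 0 0 0 0; 0 0.17 1.9 0 0 0 0; 0 0.31 2.36 0 0 0 0; 0 0.49 2.8 0 0 0 0; 0 0.72 3.23 0 0 0 0; 0 0.97 3.63 0 0 0 0"

```text
time_s: 13.85
eef_pos: [492.1, 1.0, 108.1]
orientation: [-2.503, -1.893, 0.004]
ft_force: [-4.4, 4.3, 4.1]
finger_gap: 0.197
grasp_force: 31.5
```

Request:
move_arm:
  increments: "0 0.29 0.38 0 0 0 0; 0 0.62 0.73 0 0 0 0; 0 0.97 1.06 0 0 0 0; 0 1.35 1.35 0 0 0 0; 0 1.76 1.61 0 0 0 0; 0 2.18 1.83 0 0 0 0; 0 2.62 2.01 0 0 0 0; 0 3.08 2.16 0 0 0 0"

```text
time_s: 14.65
eef_pos: [520.8, -7.0, 86.4]
orientation: [-2.502, -1.892, 0.007]
ft_force: [-7.2, 4.6, 6.8]
finger_gap: 0.197
grasp_force: 31.8
```

Request:
move_arm:
  increments: "0 0.47 0.1 0 0 0 0; 0 0.94 0.17 0 0 0 0; 0 1.42 0.19 0 0 0 0; 0 1.9 0.17 0 0 0 0; 0 2.38 0.1 0 0 0 0; 0 2.85 0 0 0 0 0; 0 3.3 -0.14 0 0 0 0; 0 3.75 -0.33 0 0 0 0"

```text
time_s: 15.45
eef_pos: [553.5, -16.2, 87.6]
orientation: [-2.497, -1.89, 0.015]
ft_force: [-11.2, 6.4, -1.3]
finger_gap: 0.201
grasp_force: 31.3
```

Request:
move_arm:
  increments: "0 0.43 -0.22 0 0 0 0; 0 0.83 -0.48 0 0 0 0; 0 1.21 -0.77 0 0 0 0; 0 1.56 -1.1 0 0 0 0; 0 1.89 -1.45 0 0 0 0; 0 2.18 -1.83 0 0 0 0; 0 2.44 -2.23 0 0 0 0; 0 2.66 -2.66 0 0 0 0"

```text
time_s: 16.25
eef_pos: [582.5, -24.3, 114.0]
orientation: [-2.502, -1.893, 0.008]
ft_force: [-1.2, 5.8, -11.6]
finger_gap: 0.197
grasp_force: 30.1
```

Request:
move_arm:
  increments: "0 0.18 -0.44 0 0 0 0; 0 0.33 -0.9 0 0 0 0; 0 0.43 -1.37 0 0 0 0; 0 0.49 -1.85 0 0 0 0; 0 0.52 -2.32 0 0 0 0; 0 0.49 -2.8 0 0 0 0; 0 0.43 -3.28 0 0 0 0; 0 0.33 -3.75 0 0 0 0"

```text
time_s: 17.05
eef_pos: [587.0, -25.5, 153.3]
orientation: [-2.504, -1.893, 0.004]
ft_force: [-0.7, 4.9, -9.4]
finger_gap: 0.205
grasp_force: 30.3
```

Request:
move_arm:
  increments: "0 -0.14 -0.46 0 0 0 0; 0 -0.33 -0.9 0 0 0 0; 0 -0.55 -1.33 0 0 0 0; 0 -0.81 -1.73 0 0 0 0; 0 -1.1 -2.11 0 0 0 0; 0 -1.42 -2.47 0 0 0 0; 0 -1.78 -2.79 0 0 0 0; 0 -2.16 -3.08 0 0 0 0"

```text
time_s: 17.85
eef_pos: [566.6, -19.8, 184.3]
orientation: [-2.505, -1.894, 0.003]
ft_force: [0.6, 5.5, -11.6]
finger_gap: 0.198
grasp_force: 30.2
```

Request:
move_arm:
  increments: "0 -0.4 -0.26 0 0 0 0; 0 -0.83 -0.48 0 0 0 0; 0 -1.27 -0.66 0 0 0 0; 0 -1.73 -0.81 0 0 0 0; 0 -2.2 -0.91 0 0 0 0; 0 -2.68 -0.97 0 0 0 0; 0 -3.15 -0.99 0 0 0 0; 0 -3.63 -0.97 0 0 0 0"

```text
time_s: 18.65
eef_pos: [533.3, -10.5, 194.5]
orientation: [2.505, 1.893, 0.002]
ft_force: [5.2, 4.5, -11.8]
finger_gap: 0.2
grasp_force: 30.2
```

Request:
move_arm:
  increments: "0 -0.48 0.06 0 0 0 0; 0 -0.94 0.17 0 0 0 0; 0 -1.4 0.31 0 0 0 0; 0 -1.85 0.49 0 0 0 0; 0 -2.27 0.72 0 0 0 0; 0 -2.68 0.97 0 0 0 0; 0 -3.06 1.27 0 0 0 0; 0 -3.41 1.59 0 0 0 0"

```text
time_s: 19.45
eef_pos: [501.4, -1.6, 181.1]
orientation: [2.505, 1.892, 0.006]
ft_force: [0.5, 3.1, 3.3]
finger_gap: 0.198
grasp_force: 31.5
```

```bash
cat >> log.txt <<'E'
502.8 -1.9 182.4 3.0 2.2 1.3 -1
483.0 3.5 144.6 -3.8 3.8 3.9 -1
492.1 1.0 108.1 -4.4 4.3 4.1 -1
520.8 -7 86.4 -7.2 4.6 6.8 -1
553.5 -16.2 87.6 -11.2 6.4 -1.3 -1
582.5 -24.3 114.0 -1.2 5.8 -11.6 -1
587.0 -25.5 153.3 -.7 4.9 -9.4 -1
566.6 -19.8 184.3 .6 5.5 -11.6 -1
533.3 -10.5 194.5 5.2 4.5 -11.8 -1
501.4 -1.6 181.1 .5 3.1 3.3 -1
E
python3 fit.py;echo; cp log.txt l0; grep -- '-1$' l0 > log.txt; python3 fit.py|head -4; cp l0 log.txt
```

```text
centre [ -1.8 -20.6  55. ]
[ 6.97 -3.29  3.8 ] amp 5.02 rms 0.44
phi -49.1 goal handle angle 229.1
[ 6.97 -3.3   3.82 -0.11] amp 5.04 rms 0.44
phi -49.2 goal handle angle 229.2
[[ 3.522e+02  1.160e+01  5.000e+00  5.000e-01]
 [ 3.430e+01  8.400e+00 -2.700e+00  2.000e-01]
 [ 7.450e+01  4.300e+00 -5.900e+00 -4.000e-01]
 [ 1.139e+02  1.700e+00 -6.300e+00 -6.000e-01]
 [ 1.522e+02  2.600e+00 -0.000e+00  6.000e-01]
 [ 1.951e+02  3.900e+00  1.130e+01 -1.000e-01]
 [ 2.359e+02  7.100e+00  9.800e+00 -3.000e-01]
 [ 2.760e+02  1.110e+01  1.600e+00  6.000e-01]
 [ 3.154e+02  1.190e+01 -8.600e+00  0.000e+00]
 [ 3.525e+02  1.050e+01 -7.600e+00 -5.000e-01]
 [ 3.215e+02 -2.600e+00 -4.000e-01 -6.000e-01]
 [ 2.754e+02 -3.400e+00  5.000e+00 -0.000e+00]
 [ 2.353e+02 -6.400e+00  2.100e+00  1.000e-01]
 [ 1.963e+02 -9.800e+00 -4.200e+00  1.000e-01]
 [ 1.604e+02 -1.220e+01 -3.000e+00 -5.000e-01]
 [ 1.176e+02 -1.150e+01  3.000e+00  2.000e-01]
 [ 7.540e+01 -8.600e+00 -4.300e+00  7.000e-01]
 [ 3.550e+01 -6.000e+00 -1.000e+01 -1.000e-01]
 [ 3.574e+02 -3.200e+00 -1.200e+01 -1.000e-01]
 [ 3.195e+02 -1.900e+00  2.700e+00  2.000e-01]]

centre [ -1.8 -20.6  55. ]
[ 7.06 -3.12  3.81] amp 4.92 rms 0.38
phi -50.7 goal handle angle 230.7
[[ 3.215e+02 -2.600e+00 -4.000e-01 -5.000e-01]
```

Request:
move_arm:
  increments: "0 -0.32 0.35 0 0 0 0; 0 -0.62 0.73 0 0 0 0; 0 -0.87 1.14 0 0 0 0; 0 -1.1 1.56 0 0 0 0; 0 -1.28 2.01 0 0 0 0; 0 -1.42 2.47 0 0 0 0; 0 -1.53 2.93 0 0 0 0; 0 -1.59 3.41 0 0 0 0"

```text
time_s: 20.25
eef_pos: [483.0, 3.5, 144.6]
orientation: [-2.504, -1.893, 0.003]
ft_force: [-3.7, 4.9, 3.3]
finger_gap: 0.197
grasp_force: 31.6
```

Request:
move_arm:
  increments: "0 -0.02 0.48 0 0 0 0; 0 0 0.96 0 0 0 0; 0 0.06 1.43 0 0 0 0; 0 0.17 1.9 0 0 0 0; 0 0.31 2.36 0 0 0 0; 0 0.49 2.8 0 0 0 0; 0 0.72 3.23 0 0 0 0; 0 0.97 3.63 0 0 0 0"

```text
time_s: 21.05
eef_pos: [492.0, 1.0, 108.1]
orientation: [-2.503, -1.893, 0.004]
ft_force: [-3.9, 5.0, 4.0]
finger_gap: 0.197
grasp_force: 31.7
```

Request:
move_arm:
  increments: "0 0.2 0.25 0 0 0 0; 0 0.35 0.45 0 0 0 0; 0 0.35 0.45 0 0 0 0; 0 0.35 0.45 0 0 0 0; 0 0.35 0.45 0 0 0 0"

```text
time_s: 21.55
eef_pos: [495.6, 0.0, 103.4]
orientation: [-2.504, -1.893, 0.004]
ft_force: [-1.5, 5.0, 0.5]
finger_gap: 0.193
grasp_force: 31.4
```

```bash
cat > ang.py <<'E'
from h import *
st();d=r.get_obs()["eef_pos"]-AX;print("theta",np.degrees(np.arctan2(d@n+1.8,d[2]+20.6))%360)
E
python3 ang.py
```

```text
t=21.55 n=-43.5 t=-2.3 z=-56.6 fn=-2.8 fa=4.5 fz=0.5 gap=0.193 grip=31.4 [-0.21  0.03 -0.02]
theta 229.1836162081145
```

Request:
move_arm:
  increments: "0 0 0 0 0 0 0.4; 0 0 0 0 0 0 0.4; 0 0 0 0 0 0 0.4; 0 0 0 0 0 0 0.4; 0 0 0 0 0 0 0.4; 0 0 0 0 0 0 0.4; 0 0 0 0 0 0 0.4; 0 0 0 0 0 0 0.4"

```text
time_s: 22.35
eef_pos: [497.4, -0.5, 104.4]
orientation: [2.506, 1.894, 0.0]
ft_force: [-1.2, 1.0, -0.0]
finger_gap: 0.4
grasp_force: 0.0
```

```bash
python3 ang.py
```

```text
t=22.35 n=-41.6 t=-2.3 z=-55.6 fn=-1.4 fa=0.6 fz=-0.0 gap=0.400 grip=0.0 [ 0.   -0.   -0.03]
theta 228.6899068599363
```

Run:
```python
from h import *
A=[]
for i in range(16):
    camera("top");A.append(r.get_obs()["ft_force"])
A=np.array(A);B=np.c_[A@n,A@a,A[:,2]];print(B.round(2),B.mean(0),B.std(0))
```

```text
[[-0.92 -0.47 -0.42]
 [-0.31  0.37 -0.55]
 [ 0.42 -0.7   0.41]
 [ 0.05  0.5   0.11]
 [ 0.1  -0.64  0.2 ]
 [-0.23 -0.09  0.5 ]
 [-0.36 -0.07  0.51]
 [-0.53 -0.24  0.8 ]
 [-0.45 -0.56 -1.04]
 [-0.75 -0.07 -0.4 ]
 [ 0.34  0.01 -0.91]
 [-0.78  0.36 -0.16]
 [ 0.65 -0.02 -0.08]
 [-1.59 -0.41  0.75]
 [-0.38 -0.43 -0.09]
 [-0.53  0.18 -0.14]] [-0.32944306 -0.14291308 -0.03090675] [0.54285133 0.36025006 0.53121885]
```

Request:
move_arm:
  increments: "0 0 0 0 0 0 0.3; 0 0 0 0 0 0 0.1; 0 0 0 0 0 0 0; 0 0 0 0 0 0 0; 0 0 0 0 0 0 0; 0 0 0 0 0 0 0; 0 0 0 0 0 0 0; 0 0 0 0 0 0 0"
  force: 30

```text
time_s: 23.95
eef_pos: [496.1, -0.2, 104.0]
orientation: [-2.504, -1.893, 0.003]
ft_force: [-5.4, 0.8, 2.0]
finger_gap: 0.197
grasp_force: 29.5
```

```bash
python3 ang.py
python3 - <<'E'
from h import *
im,d,Wc=cloud("side");cv2.imwrite("pics/s3.png",cv2.resize(im[120:300,110:350,::-1],None,fx=3,fy=3))
E
```

```text
t=23.95 n=-42.9 t=-2.4 z=-56.0 fn=-5.4 fa=-0.7 fz=2.0 gap=0.197 grip=29.5 [-0.16  0.02 -0.02]
theta 229.28535050668125
```

View pics/s3.png

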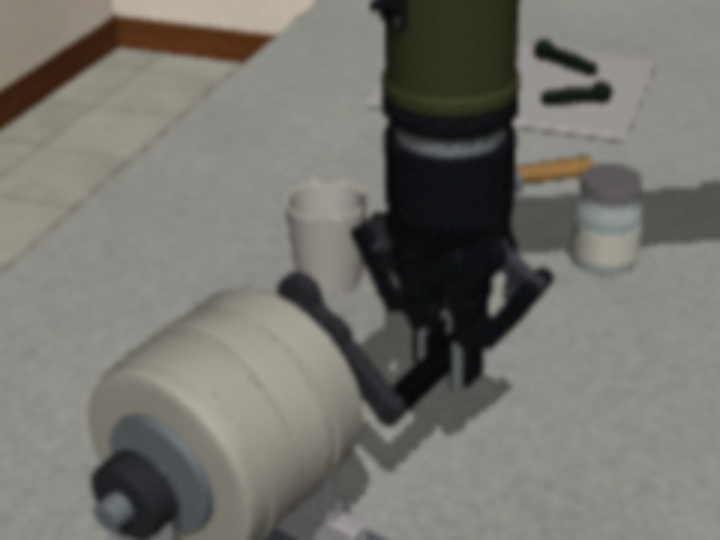

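The picture shows the handle gripped between the pads at (440,365). The crank arm points down-left from its counterweight at (300,290), which matches 229°. The jar, beaker and brush have not moved.

```bash
python3 -c "
from h import *
print(np.abs(r.get_obs()['joint_vel']).max()); print(finish_job())"
```

```text
0.0020254721338440803
the job is handed in; nothing more can be done
None
```

I handed the job in with the handle still gripped at about 30 N per finger and the drum still at about 229°. From one full turn each way, I put the heavy side straight down at 227–229°, give or take about 3°. The result of the judging was not shown.

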